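# Shut the tagged air line in the bench's valve box

## Robot

A 6-joint arm with a two-finger parallel gripper is mounted at the origin on the work surface. World frame = base frame: x ahead of the robot, y to its left, z up, the work surface at z = 0. Lengths are in m, angles in rad, forces in N, time in s.
With the tool pointing down it reaches from about 0.275 to 0.975 m from the base axis. Payload 8.4 kg.
Tool frame: the origin (TCP) lies on the centre line of the jaws, within the pads' length; the fingertips stand 22 mm ahead of it and the grasp point (between the pads) lies 3 mm ahead of it; y points along the fingers, x is the direction in which the jaws open and shut, and the axes are right-handed (so a half turn about y gives the same grasp; the last joint's range is limited). The gripper opens to 92 mm and grips with 3 to 60 N. Pads are 20 mm wide; open, the fingers measure 128 mm over their backs; the gripper's body (75 mm by 189 mm) begins 69 mm behind the grasp point.
Start: joints at [1.188, 0.353, 1.633, -0, 1.155, -0.002], TCP at [0.232, 0.58, 0.237] pointing down, gripper open.
Joint ranges: [-2.63, 2.63], [-0.92, 2.1], [0.06, 2.66], [-1.3, 4.44], [0, 2.69], [-3.02, 3.02]. Speed limits (rad/s): [2.22, 2.22, 2.79, 3.14, 3.14, 3.14].

## Interface

Orientations are given as a unit quaternion [x, y, z, w].
In Python, from bench import bot, cams gives the robot as it stands. The module is installed in compiled form; this text tells all that it offers.
- The arm moves only by the tool servo_tool, never from a script. Its arguments are lists of equal length, an entry for each row: "linear": the shift along the tool's x, y, z in cm, a list of three; "twist": the turn, a rotation vector about the tool's x, y, z in degrees, a list of three; "gripper": the opening, from 0 (shut) to 1 (fully open). In form: {"linear": [[dx, dy, dz], ...], "twist": [[wx, wy, wz], ...], "gripper": [gripper, ...]}. A call has 1 to 12 rows; each row is the pose to reach, as a shift and turn from the pose measured when the call began, along the tool's axes at that moment; what a row does not reach only later rows make up. A row lasts 1/8 s, in which the tool goes at most 62.5 mm and 10.7 degrees, less where a joint would pass 70% of its speed; a pose out of reach is approached as far as the arm can. A call with a gripper value outside its range is refused whole. The fingers move at their own pace and stop on an object; "squeeze" is the grip in N (left out, the last holds). Time passes only in rows, so rows that repeat a pose let the fingers close. It gives the time, the measured TCP pose, the force and the opening at its end, in the units of the state.
- bot.get_state(): the state, without advancing time (a new reading comes with each control period).
- cams.snapshot(name): name is "scene" or "top" or "wrist"; returns (picture, depth): 480x640x3 uint8, red, green, blue; 480x640 float32, m along the optical axis (not along the pixel's ray), 0 where there is no reading.
- cams.camera_info(name): a dict with "intrinsics" (3x3 intrinsics, pixels), "R" (3x3) and "t" (3): a world point X has camera coordinates R X + t. Camera axes: x right, y down, z forward; pixel columns grow to the right and rows downward; lengths in m; the calibration is good to about 2 mm. A picture is of the moment at which its call begins: read the wrist's pose just before it. camera_info takes no time and is no camera call; for the wrist camera it gives the pose at the moment of the call.
- bot.hand_in(): hands the job in, once; it reports no verdict.
Trained networks look in the newest picture that a camera, given by its name, has taken for a name from the list of things; names that differ only in an ending like _2 or _b are one class to them, and where a whole thing is asked for, a point or a joint stands for the part that bears it (a point fixed in the world has none). Each returns a list of dicts, best first, with "p" (0 to 1); they miss things now and then, are a little off and sometimes report something else, mostly with a low value. They report only what shows in the picture. A call takes as long as a camera call. They do not tell look-alikes from the thing itself.
- cams.recognise(camera, target): "rect" ([left, top, width, height] in pixels, round what is visible of it).
- cams.landmark_of(camera, target): "at" ([column, row] in pixels: a listed point, or the origin of a listed thing).
The state is a dict: "time": time; "q": joint angles; "qvel": joint speeds; "joint_torque": joint torques, N m; "eef_pos": TCP position; "orientation": TCP orientation; "ft_force": force on the tool from outside, world axes, zero at the start; "torque": the same for the moment, N m; "finger_gap": opening from 0.0 (shut) to 1.0 (fully open).
Only numpy, scipy, OpenCV 4.12 (cv2) and the standard library are available. Lean on these libraries where they do the work, as an engineer would, in place of code of your own. Each camera call takes 0.05 s, during which the arm holds its last target.

## Task

Shut off the tagged compressed-air line at the workshop bench: slide the cover of the grey valve box all the way aside, then push the valve handle that carries the round tag disc round until it is fully shut, square across its pipe, and leave the box open. Only push with the fingers: do not pinch a handle or lift anything. Leave the other valve's handle as it is, and the glue bottle, the cordless driver and the sawn wooden blank where they lie.

Things in the scene. Friction and masses are not known exactly. Their poses are not given: they have to be found in the camera images.
- air_box: Grey sheet-steel valve box fixed on the bench, 290 mm (its x) by 400 mm (its y), walls 3 mm, deck top at z = 88 mm. Origin: centre of its underside, z up. Its +y half has a fixed deck; its -y half is an opening (284 by 190 mm) hidden by the sliding cover. Steel channels 10 mm high guide the cover along both long edges. Pipe ends stick out up to 55 mm from the two end walls.
- cover (a joint): How far (m) the aluminium cover plate has slid along the box's +y, over the fixed deck: 0 closed, 0.182 against its stop. It stays where it is left; it needs about 3 N. The plate is 276 mm (x) by 190 mm (y), its top 92 mm above the bench.
- cover_pull (a point): Middle of the foot of the upright push face of the cover's thumb wedge, on the plate's top. The wedge is black plastic, 120 mm wide (box x), riveted on. Its push face looks to the box's -y, is 18 mm high, and has 54 mm of flat plate before it; behind it the wedge slopes down over 62 mm. Push this face towards the box's +y.
- tagged_lever (a joint): Turn (rad) of the tagged valve's lever: 0 open, along the pipe, pointing to the box's +y; 1.571 shut, at its stop, square across the pipe, pointing to the box's -x. It shuts counter-clockwise seen from above, stays where it is left and needs about 0.35 N m (6 N at 58 mm from the stem). It starts at 0 to 0.35.
- tagged_axis (a point): On the stem axis of the tagged valve, at mid-height of its lever's sleeve (62 mm above the bench). A round brass tag disc, 42 mm across, lies under this lever's nut; the other lever has none. The two pipes (21 mm thick, tops at 46 mm) run along box y at x = -45 and +75 mm, stems at y = -135 mm; the tagged valve may be on either. Brass valve bodies reach z = 53 mm within 35 mm of the stem.
- tagged_tip (a point): Outer end of the tagged lever, 76 mm from the stem. The lever is a steel blade with a black sleeve 20 mm wide and 12 mm high (56 to 68 mm above the bench), from 27 to 76 mm from the stem. Push the sleeve's trailing side (its box +x side when open). Fingers pressing on both sides of the sleeve at once are a pinch.
- plain_lever (a joint): Turn (rad) of the lever of the other valve, same kind, without a disc, on the other pipe. It starts open (0 to 0.1) and must stay so.
- plain_axis (a point): On the stem axis of the plain valve, at the middle height of its sleeve (62 mm).
- plain_tip (a point): Outer end of the plain lever, 76 mm from its stem.
- glue_bottle: White glue bottle with a grey nozzle, 58 mm across and 158 mm high, standing loose on the bench off the box's -y end. Origin: centre of its underside.
- driver: Green and black cordless driver lying loose on its side off the box's +y end, about 210 by 190 mm and 62 mm high, about 1 kg. Origin under its barrel.
- sawn_blank: Plywood blank with one round end, 148 by 75 by 18 mm, lying loose on the bench off the box's -y end, nearer the robot than the bottle. Origin on its underside.
Things that resemble listed ones, but are neither listed nor needed, are in the scene too. Several things look just like the glue_bottle: the one meant starts nearest to the robot's base.

How it is judged:
By the outcome, as a careful person would: the job done as asked, in the order asked, and still so for the second after the job is handed in, with the robot touching nothing.
It also fails if it takes over 48 s, if anything falls off the work surface, if the arm or the gripper's body presses on something with over 40 N, if the wrist force passes 120 N, or if a joint passes its speed limit or range.

## Working session

There is one attempt and no reset: what is moved stays moved. The work goes in short steps, Python scripts to look and compute and a tool call to move; the robot and the scene stay as the last step left them, time stands still between calls to the robot, and variables do not carry over. Pictures are saved under pics/ and viewed, and the job is handed in when it is done.

Besides the shell and the picture viewer there is one more tool, called after ">>>" as name(argument=value, ...) on one line, values as JSON. servo_tool: Moves the arm, as the interface text tells. Its arguments: {"type":"object","properties":{"linear":{"type":"array"},"twist":{"type":"array"},"gripper":{"type":"array"},"squeeze":{"type":"number"}},"required":["linear","twist","gripper"]}

```bash
mkdir -p pics; cat > h.py <<'E'
import numpy as np, cv2
from bench import bot, cams
def snap(n,f):
    p,d=cams.snapshot(n); cv2.imwrite('pics/'+f,cv2.cvtColor(p,cv2.COLOR_RGB2BGR)); return p,d
def ray(n,uv):
    c=cams.camera_info(n); R=np.array(c['R']);t=np.array(c['t']);K=np.array(c['intrinsics'])
    return -R.T@t, R.T@(np.linalg.inv(K)@[uv[0],uv[1],1.])
def atz(n,uv,z):
    o,d=ray(n,uv); return o+d*(z-o[2])/d[2]
def atd(n,uv,dep):
    o,d=ray(n,uv); return o+d*dep
def proj(n,X):
    c=cams.camera_info(n); x=np.array(c['R'])@X+np.array(c['t']); x=np.array(c['intrinsics'])@x; return x[:2]/x[2]
E
python3 - <<'E'
from h import *
np.set_printoptions(precision=4,suppress=True)
print(bot.get_state())
for n in ['top','scene']:
    p,d=snap(n,n+'0.png')
    for t in ['air_box','cover','cover_pull','tagged_axis','glue_bottle','driver','sawn_blank']:
        r=cams.recognise(n,t)[:4]; l=cams.landmark_of(n,t)[:4]
        print(n,t,[(np.round(a['rect']),round(a['p'],2)) for a in r],[(np.round(a['at'],1),round(a['p'],2), d[int(a['at'][1]),int(a['at'][0])], atd(n,a['at'],d[int(a['at'][1]),int(a['at'][0])])) for a in l])
E
```

```text
{'time': 0.0, 'q': array([ 1.1876,  0.3536,  1.6341, -0.    ,  1.1552, -0.0024]), 'qvel': array([ 0.0009, -0.0002, -0.0006, -0.0001, -0.0004, -0.0015]), 'joint_torque': array([ -0.0014, -59.3861, -33.4199,   0.0697,   0.0235,  -0.0001]), 'eef_pos': array([0.2321, 0.5798, 0.2359]), 'orientation': array([ 0.5858,  0.396 , -0.3967, -0.5853]), 'ft_force': array([0.3364, 0.094 , 0.082 ]), 'torque': array([-0.0165, -0.0249,  0.0297]), 'finger_gap': 1.0018600670863458}
top air_box [(array([215., 129., 196., 164.]), 0.88)] [(array([311.3, 215.1]), 0.82, np.float32(1.3264575), array([ 0.5574, -0.0056,  0.0878]))]Traceback (most recent call last):
  File "<stdin>", line 7, in <module>
ValueError: it knows: air_box, cover_pull, driver, glue_bottle, plain_axis, plain_tip, sawn_blank, tagged_axis, tagged_tip
```

```bash
python3 - <<'E'
from h import *
np.set_printoptions(precision=4,suppress=True)
for n in ['top','scene']:
    p,d=snap(n,n+'1.png')
    for t in ['air_box','cover_pull','glue_bottle','driver','sawn_blank']:
        l=cams.landmark_of(n,t)[:4]
        print(n,t,[(np.round(a['at'],1),round(a['p'],2), atd(n,a['at'],d[int(a['at'][1]),int(a['at'][0])])) for a in l])
print(bot.get_state()['time'])
E
```

```text
top air_box [(array([308.6, 214.2]), 0.71, array([0.5593, 0.0006, 0.0894])), (array([440.4, 195.5]), 0.71, array([ 0.5975, -0.305 ,  0.1008]))]
top cover_pull [(array([365.5, 196.2]), 0.59, array([ 0.5968, -0.1311,  0.1063]))]
top glue_bottle [(array([442.7, 155. ]), 0.82, array([ 0.7029, -0.3214,  0.0699])), (array([439.7, 198.2]), 0.81, array([ 0.5931, -0.3051,  0.0914])), (array([526.6, 209.6]), 0.78, array([ 0.5707, -0.5201,  0.0531])), (array([476.1, 173.8]), 0.65, array([ 0.6537, -0.3966,  0.0783]))]
top driver [(array([175.9, 267.8]), 0.62, array([0.4417, 0.3148, 0.0513]))]
top sawn_blank [(array([470.2, 254.5]), 0.64, array([ 0.4685, -0.3899,  0.0144]))]
scene air_box [(array([342.6, 262.3]), 0.84, array([ 0.6104, -0.0871,  0.0955]))]
scene cover_pull [(array([327.2, 272.3]), 0.94, array([ 0.5945, -0.1364,  0.0922]))]
scene glue_bottle [(array([285.6, 388.7]), 0.89, array([ 0.6884, -0.4454,  0.0754])), (array([219.8, 413.9]), 0.86, array([ 0.6074, -0.5588,  0.0643])), (array([326.7, 375.3]), 0.84, array([ 0.7387, -0.3645,  0.0606])), (array([288.6, 350.2]), 0.82, array([ 0.6274, -0.3512,  0.0427]))]
scene driver [(array([362.2, 190.3]), 0.8, array([0.4577, 0.308 , 0.0099]))]
scene sawn_blank [(array([222.7, 337. ]), 0.86, array([ 0.4642, -0.3979,  0.0165]))]
0.8
```

View pics/top0.png

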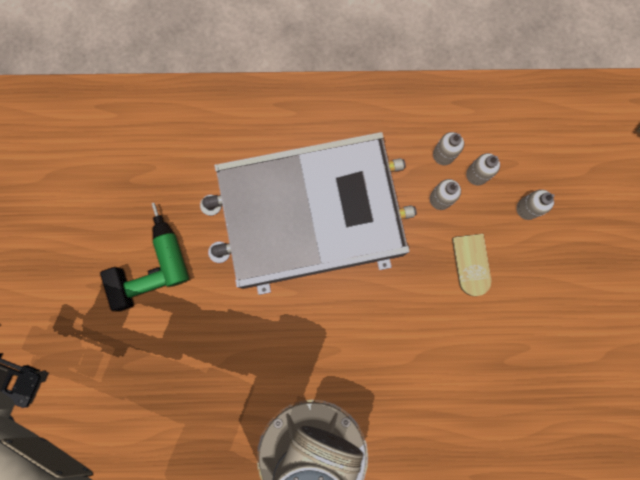

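```bash
ls pics
```

```text
scene1.png
top0.png
top1.png
```

The top view shows the box with its cover half (white, wedge near (355,199)) to the right. Box +y therefore points left in the picture, which is world +y. The bottles are at (447,193), (450,147), (484,168) and (536,204), the blank is at (472,265) and the driver at left. Next I'll fit the box pose.

```bash
python3 - <<'E'
from h import *
np.set_printoptions(precision=4,suppress=True)
p,d=cams.snapshot('top')
c=cams.camera_info('top');R=np.array(c['R']);t=np.array(c['t']);K=np.array(c['intrinsics'])
v,u=np.mgrid[:480,:640]
P=np.stack([(u-K[0,2])/K[0,0]*d,(v-K[1,2])/K[1,1]*d,d],-1)
W=(P-t)@R
m=(W[...,2]>.078)&(W[...,2]<.115)&(u>205)&(u<420)&(v>120)&(v<300)
n,l,s,cc=cv2.connectedComponentsWithStats(m.astype(np.uint8))
i=1+np.argmax(s[1:,4]); m=l==i
pts=W[m][:,:2].astype(np.float32)
(cx,cy),(w,h),a=cv2.minAreaRect(pts); print(cx,cy,w,h,a)
print(cv2.boxPoints(cv2.minAreaRect(pts)))
# wedge: dark pixels in cover
g=p.max(2); wm=(g<70)&(u>320)&(u<385)&(v>160)&(v<235)
n,l,s,cc=cv2.connectedComponentsWithStats(wm.astype(np.uint8)); i=1+np.argmax(s[1:,4]); wm=l==i
q=W[wm]; print(s[i],q[:,2].min(),q[:,2].max()); r=cv2.minAreaRect(q[:,:2].astype(np.float32)); print(r,cv2.boxPoints(r))
cv2.imwrite('pics/topz.png',cv2.resize(cv2.cvtColor(p[110:310,190:570],cv2.COLOR_RGB2BGR),None,fx=2.1,fy=2.1,interpolation=3))
E
```

```text
0.573471188545227 -0.005283638834953308 0.2916199266910553 0.40140655636787415 10.835763931274414
[[ 0.3925  0.1644]
 [ 0.468  -0.2298]
 [ 0.7544 -0.175 ]
 [ 0.679   0.2193]]
[ 337  173   35   53 1224] 0.08487843271319113 1.3945313674534927
((0.486252099275589, -0.09078928828239441), (0.08765032887458801, 0.33533480763435364), 82.65872192382812) [[ 0.3144 -0.1128]
 [ 0.6469 -0.1557]
 [ 0.6581 -0.0687]
 [ 0.3256 -0.0259]]
```

View pics/scene1.png

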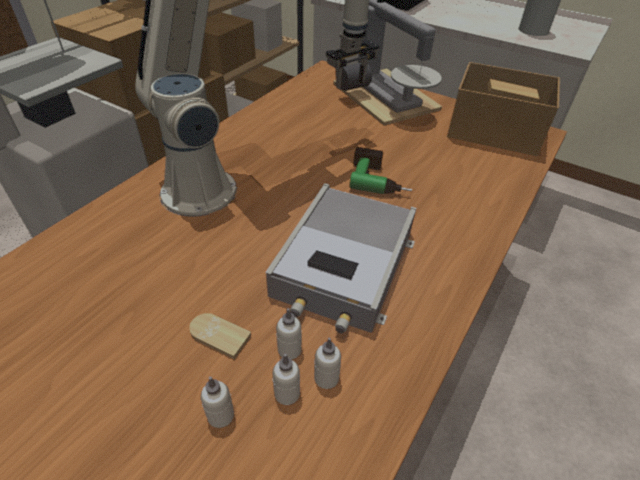

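View pics/topz.png

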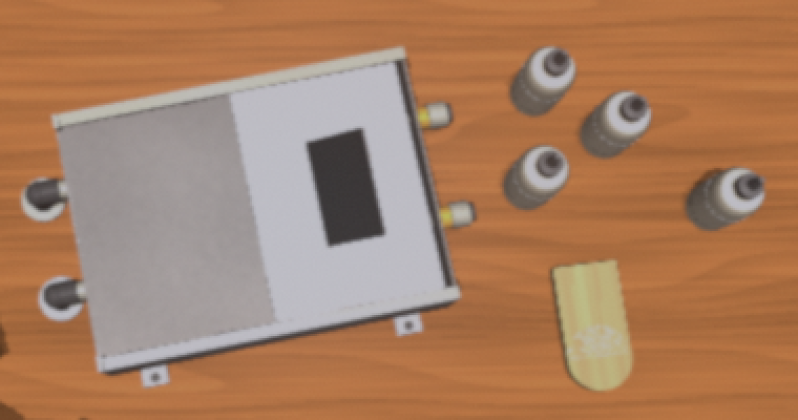

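```bash
cat >> h.py <<'E'
from scipy.spatial.transform import Rotation as Ro
C=np.array([0.5735,-0.0053]); YAW=np.radians(10.84)
ex=np.array([np.cos(YAW),np.sin(YAW)]); ey=np.array([-ex[1],ex[0]])
def loc(X): r=np.array(X)[:2]-C; return np.array([r@ex,r@ey])
def wor(x,y,z): return np.r_[C+x*ex+y*ey,z]
def goal(jawyaw=None):
    "R with tool y down, tool x along world yaw"
    x=np.array([np.cos(jawyaw),np.sin(jawyaw),0]); y=np.array([0,0,-1.]); return Ro.from_matrix(np.stack([x,y,np.cross(x,y)],1))
def rel(x,y,ztip,jaw):
    s=bot.get_state(); R0=Ro.from_quat(s['orientation']); G=goal(jaw)
    T=wor(x,y,ztip+.022)
    print('t',s['time'],'F',np.round(s['ft_force'],1),'pos loc',np.round(loc(s['eef_pos'])*1e3,1),'tip z',round((s['eef_pos'][2]-.022)*1e3,1))
    print(' shift cm',np.round(R0.inv().apply(T-s['eef_pos'])*100,2),'twist deg',np.round((R0.inv()*G).as_rotvec(degrees=True),1))
    for n,e in (('box x',np.r_[ex,0]),('box y',np.r_[ey,0]),('up',np.array([0,0,1.]))): print('  tool dir of',n,np.round(R0.inv().apply(e),3))
E
python3 - <<'E'
from h import *
s=bot.get_state(); print(Ro.from_quat(s['orientation']).as_matrix().round(3), s['q'].round(3))
f=atz('top',(367.9,196.9),.110); print('face',f,loc(f))
for uv in [(0,0)]: pass
l=atz('scene',(327.2,272.3),.092); print(loc(l))
for k in (YAW,YAW+np.pi): rel(0,-.175,.17,k)
for b in [(0.593,-.305),(0.627,-.351)]: print(loc(b))
E
```

```text
[[ 0.372  0.    -0.928]
 [ 0.928  0.     0.372]
 [ 0.    -1.    -0.   ]] [ 1.188  0.353  1.633 -0.     1.155 -0.002]
face [ 0.59430354 -0.13631202  0.11      ] [-0.00420672 -0.13258673]
[-0.00407398 -0.13255254]
t 0.85 F [ 0.2 -0.9 -0.2] pos loc [-225.   639.3] tip z 214.6
 shift cm [-56.41   4.46 -62.88] twist deg [ 0.  57.3  0. ]
  tool dir of box x [ 0.54   0.    -0.842]
  tool dir of box y [0.842 0.    0.54 ]
  tool dir of up [ 0. -1. -0.]
t 0.85 F [ 0.2 -0.9 -0.2] pos loc [-225.   639.3] tip z 214.6
 shift cm [-56.41   4.46 -62.88] twist deg [   0.  -122.7   -0. ]
  tool dir of box x [ 0.54   0.    -0.842]
  tool dir of box y [0.842 0.    0.54 ]
  tool dir of up [ 0. -1. -0.]
[-0.03721164 -0.29801952]
[-0.01246942 -0.34959298]
```

>>> servo_tool(linear=[[-4,0,-4.5],[-8,0,-9],[-12,0.5,-13.5],[-16,0.5,-18],[-20,1,-22.5],[-24,1,-27],[-28,1.5,-31],[-32,1.5,-36],[-36,1.5,-40],[-40,2,-45],[-45,2,-50],[-50,2,-55]], twist=[[0,5,0],[0,10,0],[0,15,0],[0,20,0],[0,25,0],[0,30,0],[0,35,0],[0,40,0],[0,45,0],[0,50,0],[0,55,0],[0,57.3,0]], gripper=[0,0,0,0,0,0,0,0,0,0,0,0])

```text
time: 2.35
eef_pos: [0.5506, -0.0738, 0.2168]
orientation: [-0.704, -0.066, 0.066, 0.704]
ft_force: [0.1, 1.2, 0.4]
finger_gap: 0.006
```

```bash
python3 - <<'E'
from h import *
rel(0,-.175,.15,YAW)
print(bot.get_state()['finger_gap'])
E
```

```text
t 2.35 F [0.1 1.2 0.4] pos loc [-35.3 -62.9] tip z 194.8
 shift cm [  3.55   4.48 -11.2 ] twist deg [ 0.  -0.1  0. ]
  tool dir of box x [1.    0.001 0.001]
  tool dir of box y [-0.001 -0.     1.   ]
  tool dir of up [ 0.001 -1.    -0.   ]
0.0056490408037952935
```

>>> servo_tool(linear=[[2,0,-5],[3.2,1,-10],[3.2,3,-10],[3.2,6,-10],[3.2,8,-10],[3.2,8,-10]], twist=[[0,0,0],[0,0,0],[0,0,0],[0,0,0],[0,0,0],[0,0,0]], gripper=[0,0,0,0,0,0])

```text
time: 3.1
eef_pos: [0.5997, -0.1658, 0.1353]
orientation: [-0.704, -0.065, 0.067, 0.704]
ft_force: [-1.1, 1.0, -0.2]
finger_gap: 0.003
```

```bash
python3 - <<'E'
from h import *
snap('wrist','w1.png'); snap('scene','s1.png')
rel(0,-.160,.097,YAW)
im=cv2.imread('pics/s1.png')[150:400,200:480]; cv2.imwrite('pics/s1z.png',cv2.resize(im,None,fx=2.4,fy=2.4))
E
```

```text
t 3.2 F [-0.1  0.2  0.7] pos loc [  -3.1 -163.1] tip z 115.4
 shift cm [0.31 1.84 0.31] twist deg [ 0.  -0.1  0.1]
  tool dir of box x [1.    0.001 0.001]
  tool dir of box y [-0.001 -0.     1.   ]
  tool dir of up [ 0.001 -1.    -0.   ]
```

View pics/s1z.png

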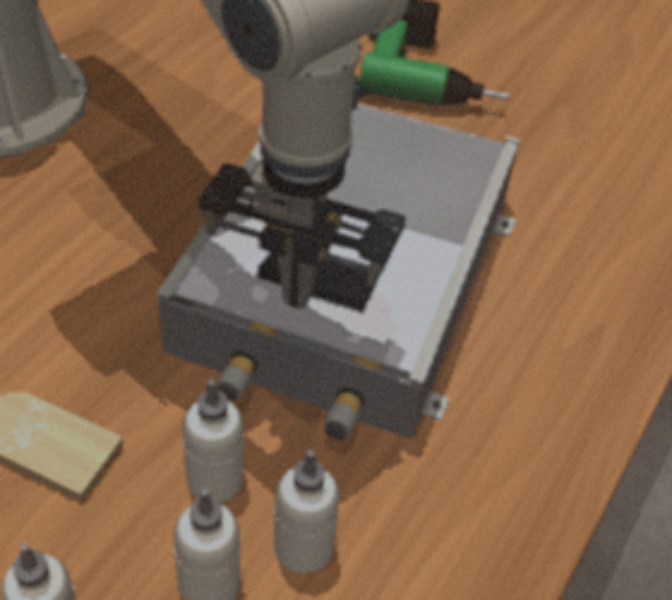

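View pics/w1.png

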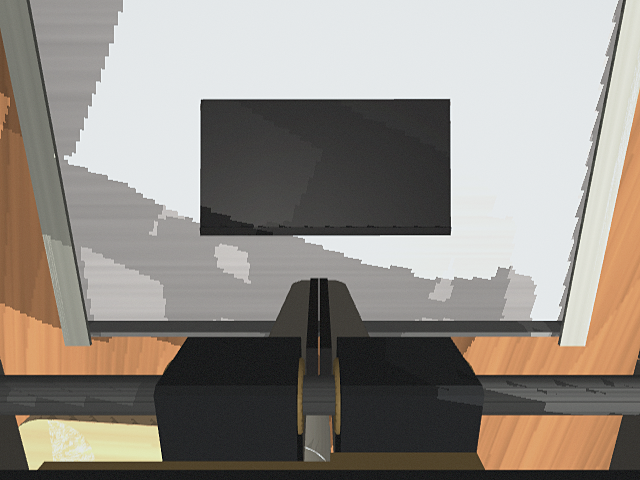

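The wrist view shows the closed fingertips at about (318,285), clear in front of the wedge face. The face's foot is at row 235, columns 201 to 450.

```bash
python3 - <<'E'
from h import *
for uv,z in [((201,235),.092),((450,235),.092),((201,99),.092),((450,99),.092),((88,330),.098),((562,330),.098),((318,285),.115)]: print(uv,loc(atz('wrist',uv,z)).round(4))
E
```

```text
(201, 235) [-0.0658 -0.1363]
(450, 235) [ 0.0667 -0.1366]
(201, 99) [-0.06   -0.0685]
(450, 99) [ 0.0604 -0.0687]
(88, 330) [-0.1311 -0.189 ]
(562, 330) [ 0.1316 -0.1896]
(318, 285) [-0.0036 -0.1557]
```

>>> servo_tool(linear=[[0.3,1,0],[0.3,1.8,0],[0.3,1.8,0.5],[0.3,1.8,1.5],[0.3,1.8,3],[0.3,1.8,5],[0.3,1.8,7],[0.3,1.8,9],[0.3,1.8,11],[0.3,1.8,13],[0.3,1.8,14],[0.3,1.8,14]], twist=[[0,0,0],[0,0,0],[0,0,0],[0,0,0],[0,0,0],[0,0,0],[0,0,0],[0,0,0],[0,0,0],[0,0,0],[0,0,0],[0,0,0]], gripper=[0,0,0,0,0,0,0,0,0,0,0,0])

```text
time: 4.7
eef_pos: [0.5775, -0.0268, 0.1192]
orientation: [-0.704, -0.067, 0.066, 0.704]
ft_force: [0.7, 0.1, 0.3]
finger_gap: 0.002
```

```bash
python3 - <<'E'
from h import *
rel(0,.041,.097,YAW)
snap('wrist','w2.png')
E
```

```text
t 4.7 F [0.7 0.1 0.3] pos loc [ -0.1 -21.9] tip z 97.2
 shift cm [0.   0.02 6.29] twist deg [-0. -0.  0.]
  tool dir of box x [1.    0.    0.001]
  tool dir of box y [-0.001  0.001  1.   ]
  tool dir of up [ 0.    -1.     0.001]
```

View pics/w2.png

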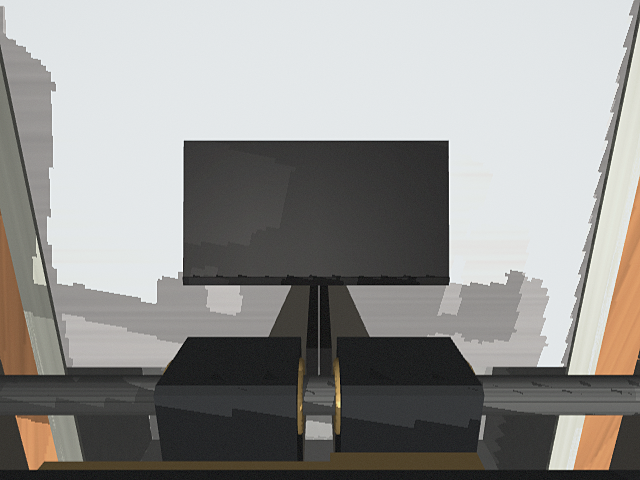

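The fingertips are against the wedge face and the cover has moved. I'll push on, slowly near the stop.

>>> servo_tool(linear=[[0,0,1],[0,0,2.5],[0,0,4],[0,0,5],[0,0,5.5],[0,0,5.9],[0,0,6.2],[0,0,6.4]], twist=[[0,0,0],[0,0,0],[0,0,0],[0,0,0],[0,0,0],[0,0,0],[0,0,0],[0,0,0]], gripper=[0,0,0,0,0,0,0,0])

```text
time: 5.75
eef_pos: [0.5675, 0.027, 0.1194]
orientation: [0.709, 0.069, -0.067, -0.699]
ft_force: [9.1, -58.8, -3.6]
finger_gap: 0.003
```

```bash
python3 - <<'E'
from h import *
rel(0,.041,.097,YAW)
E
```

```text
t 5.75 F [  9.1 -58.8  -3.6] pos loc [ 0.2 32.9] tip z 97.4
 shift cm [-0.01  0.03  0.81] twist deg [0.8 0.3 0.1]
  tool dir of box x [ 1.     0.001 -0.004]
  tool dir of box y [ 0.004 -0.014  1.   ]
  tool dir of up [ 0.001 -1.    -0.014]
```

The wrist force is 59 N, so the cover is against its stop. I'll back off, lift and look.

>>> servo_tool(linear=[[0,0,-1.5],[0,0,-3],[0,-2,-5],[0,-6,-8],[0,-10,-11],[0,-14,-14],[0,-16,-16],[0,-16,-16]], twist=[[0,0,0],[0.8,0,0],[0.8,0,0],[0.8,0,0],[0.8,0,0],[0.8,0,0],[0.8,0,0],[0.8,0,0]], gripper=[0,0,0,0,0,0,0,0])

```text
time: 6.75
eef_pos: [0.5983, -0.1282, 0.283]
orientation: [0.704, 0.069, -0.067, -0.704]
ft_force: [-0.5, 0.6, -0.4]
finger_gap: 0.01
```

```bash
python3 - <<'E'
from h import *
np.set_printoptions(precision=4,suppress=True)
rel(0,-.1,.2,YAW)
for n in ['wrist','scene']:
    p,d=snap(n,n[0]+'3.png')
    if n=='scene':
        cv2.imwrite('pics/s3z.png',cv2.resize(cv2.cvtColor(p[150:400,200:480],cv2.COLOR_RGB2BGR),None,fx=2.4,fy=2.4))
    for t,z in [('tagged_axis',.062),('tagged_tip',.062),('plain_axis',.062),('plain_tip',.062),('cover_pull',.092)]:
        print(n,t,[(np.round(a['at'],1),round(a['p'],2),loc(atz(n,a['at'],z))) for a in cams.landmark_of(n,t)[:3]])
E
```

```text
t 6.75 F [-0.5  0.6 -0.4] pos loc [   1.3 -125.4] tip z 261.0
 shift cm [-0.14  6.09  2.55] twist deg [0.  0.2 0.2]
  tool dir of box x [ 1.     0.004 -0.003]
  tool dir of box y [ 0.003 -0.001  1.   ]
  tool dir of up [ 0.004 -1.    -0.001]
wrist tagged_axis [(array([387.1, 225.3]), 0.95, array([ 0.0686, -0.1309])), (array([369.5, 149. ]), 0.71, array([ 0.048 , -0.0566]))]
wrist tagged_tip [(array([366.2, 150.1]), 0.9, array([ 0.0445, -0.0573]))]
wrist plain_axis [(array([270.6, 225.6]), 0.64, array([-0.0485, -0.1312]))]
wrist plain_tip [(array([264.4, 149.1]), 0.77, array([-0.0522, -0.0569]))]
wrist cover_pull [(array([313.9,  20.1]), 0.77, array([-0.0047,  0.0441]))]
scene tagged_axis [(array([358.3, 288.5]), 0.6, array([ 0.08  , -0.1267]))]
scene tagged_tip [(array([354.2, 269. ]), 0.54, array([ 0.0486, -0.0675]))]
scene plain_axis [(array([312.6, 273.7]), 0.55, array([-0.046, -0.127]))]
scene plain_tip [(array([322.8, 258.2]), 0.47, array([-0.0424, -0.0643])), (array([351.4, 228.6]), 0.38, array([-0.0104,  0.0791]))]
scene cover_pull [(array([350.6, 230. ]), 0.78, array([-0.0019,  0.041 ]))]
```

View pics/w3.png

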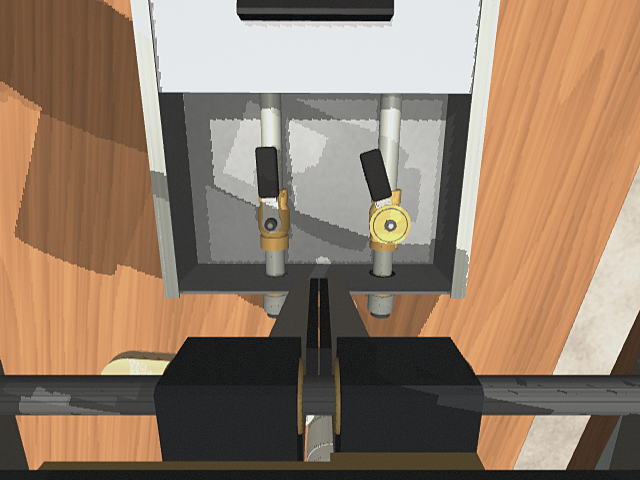

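View pics/s3z.png

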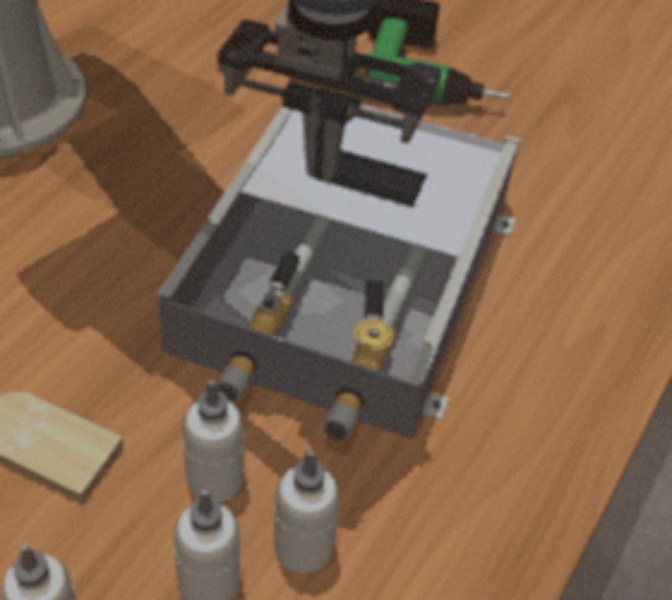

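The tagged valve (disc at (390,225)) is on the +x pipe, turned about 0.31 rad. The plain lever at (266,172) is nearly open. First I'll check that the cover really reached its stop.

```bash
python3 - <<'E'
from h import *
np.set_printoptions(precision=4,suppress=True)
p,d=snap('top','t4.png')
cv2.imwrite('pics/t4z.png',cv2.resize(cv2.cvtColor(p[110:310,190:570],cv2.COLOR_RGB2BGR),None,fx=2.1,fy=2.1,interpolation=3))
for uv,z in [((318,93),.092),((318,20),.092),((318,8),.110),((238,15),.11),((393,15),.11),((320,295),.088),((167,297),.098),((463,297),.098)]: print(uv,z,loc(atz('wrist',uv,z)))
p1=cv2.imread('pics/w3.png'); print(p1[0:30,300,:].mean(1).round(), p1[85:100,320].mean(1).round())
E
```

```text
(318, 93) 0.092 [-0.0003 -0.0115]
(318, 20) 0.092 [-0.0005  0.0432]
(318, 8) 0.11 [-0.0005  0.0464]
(238, 15) 0.11 [-0.0611  0.0414]
(393, 15) 0.11 [0.0563 0.042 ]
(320, 295) 0.088 [ 0.0024 -0.197 ]
(167, 297) 0.098 [-0.1442 -0.1953]
(463, 297) 0.098 [ 0.1393 -0.1942]
[ 46.  45.  46.  47.  47.  43.  41.  51.  72.  84.  79.  78.  83.  75.
  35.  16.  17.  20.  17.   6.  76. 178. 229. 217. 212. 210. 220. 233.
 232. 232.] [233. 232. 233. 232. 232. 234. 238. 223. 114. 100. 106. 108. 108. 104.
 119.]
```

View pics/t4z.png

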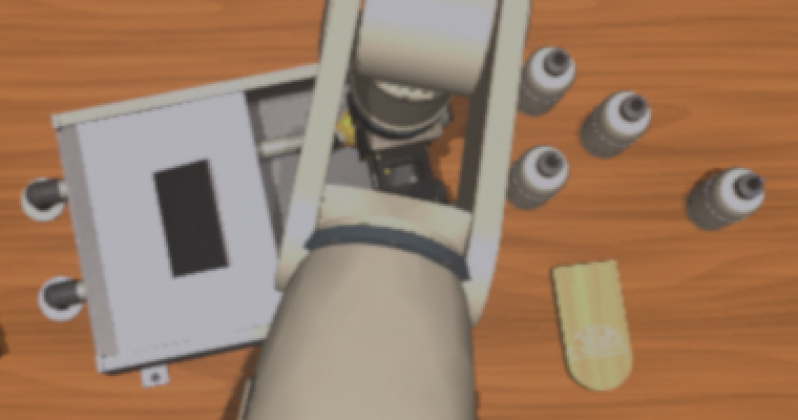

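```bash
cat > m.py <<'E'
from h import *
np.set_printoptions(precision=4,suppress=True)
def wedge(f,u0,u1):
    p=cv2.imread('pics/'+f); g=cv2.cvtColor(p,cv2.COLOR_BGR2GRAY); m=np.zeros_like(g); m[160:260,u0:u1]=(g[160:260,u0:u1]<70)
    n,l,s,cc=cv2.connectedComponentsWithStats(m); i=1+np.argmax(s[1:,4]); print(s[i])
    c=cv2.boxPoints(cv2.minAreaRect(np.argwhere(l==i)[:,::-1].astype(np.float32)))
    L=np.array([loc(atz('top',q,.1)) for q in c]); return cc[i], loc(atz('top',cc[i],.1)), L[np.argsort(L[:,1])]
E
python3 - <<'E'
from m import *
a=wedge('top1.png',325,385); b=wedge('t4.png',258,303)
print(a,b,b[1]-a[1])
E
```

```text
[ 337  172   35   54 1247]
[ 264  187   34   54 1244]
(array([354.0168, 199.0225]), array([-0.0008, -0.1013]), array([[ 0.0592, -0.1309],
       [-0.058 , -0.1303],
       [-0.0587, -0.0719],
       [ 0.0583, -0.0718]])) (array([280.2114, 213.7484]), array([-0.0007,  0.0724]), array([[ 0.0594,  0.0436],
       [-0.0589,  0.0441],
       [-0.0585,  0.1011],
       [ 0.0596,  0.1013]])) [0.0001 0.1737]
```

The wedge moved 174 mm. It started about 8 mm open: the dark gap at the -y wall shows in the first top view. My box frame is also about 3 mm off in y, and the 59 N confirms the stop. So the cover is fully aside. Next I'll go to the trailing (+x) side of the tagged lever.

```bash
cat >> h.py <<'E'
S=np.array([.0725,-.132])
def lev(th,off,r=.058): return S+r*np.array([-np.sin(th),np.cos(th)])+off*np.array([np.cos(th),np.sin(th)])
E
python3 - <<'E'
from h import *
print(bot.get_state()['q'].round(2))
c=lev(.31,.040);print(c)
rel(*c,.054,YAW+.31)
E
```

```text
[-0.21  0.29  1.62  0.    1.23 -0.41]
[ 0.09289994 -0.06456231]
t 7.4 F [-0.4  0.4 -0.2] pos loc [   0.7 -124.7] tip z 259.6
 shift cm [ 9.23 20.56  5.97] twist deg [  0.  -17.5   0.1]
  tool dir of box x [ 1.     0.001 -0.005]
  tool dir of box y [ 0.005 -0.     1.   ]
  tool dir of up [ 0.001 -1.    -0.   ]
```

>>> servo_tool(linear=[[3,2,2],[6,5,4],[9.2,9,6],[9.2,13,6],[9.2,15.5,6],[9.2,15.5,6]], twist=[[0,-6,0],[0,-12,0],[0,-17.5,0],[0,-17.5,0],[0,-17.5,0],[0,-17.5,0]], gripper=[0,0,0,0,0,0])

```text
time: 8.15
eef_pos: [0.6751, -0.0508, 0.1245]
orientation: [-0.685, -0.174, 0.176, 0.686]
ft_force: [-0.9, 0.2, 0.7]
finger_gap: -0.002
```

```bash
python3 - <<'E'
from h import *
rel(*lev(.31,.040),.054,YAW+.31)
snap('wrist','w5.png')
E
```

```text
t 8.15 F [-0.9  0.2  0.7] pos loc [ 91.2 -63.8] tip z 102.5
 shift cm [ 0.15  4.85 -0.13] twist deg [-0.1  0.  -0.1]
  tool dir of box x [ 0.952 -0.003 -0.305]
  tool dir of box y [0.305 0.001 0.952]
  tool dir of up [-0.003 -1.     0.002]
```

View pics/w5.png

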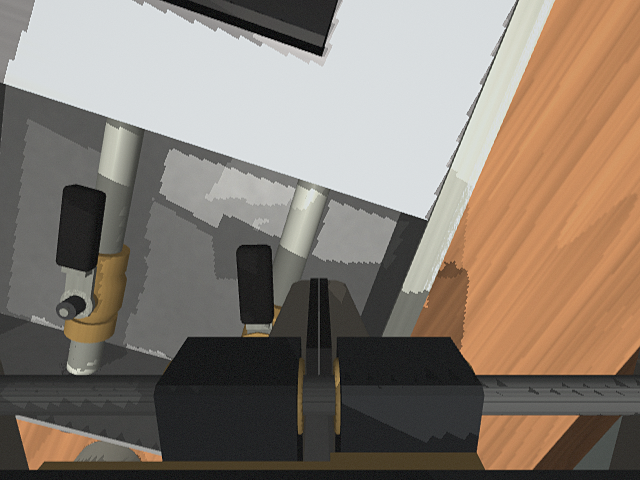

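The tagged lever, at (254,285), lies left of the fingers and parallel to them, with room to go down. I'll check the numbers.

```bash
python3 - <<'E'
from h import *
for uv in [(272,260),(273,315),(238,260),(254,244)]:
    x=loc(atz('wrist',uv,.068)); print(uv,x.round(4))
print(lev(.31,.01).round(4),lev(.31,-.01).round(4),lev(.31,0,.076).round(4))
E
```

```text
(272, 260) [ 0.064  -0.0643]
(273, 315) [ 0.0741 -0.0977]
(238, 260) [ 0.0453 -0.0703]
(254, 244) [ 0.0516 -0.0582]
[ 0.0643 -0.0737] [ 0.0453 -0.0798] [ 0.0493 -0.0596]
```

>>> servo_tool(linear=[[0.4,1,0],[0.4,2.5,0],[0.4,4,0],[0.4,4.8,0],[0.4,4.8,0]], twist=[[0,0,0],[0,0,0],[0,0,0],[0,0,0],[0,0,0]], gripper=[0,0,0,0,0])

```text
time: 8.82
eef_pos: [0.6791, -0.0491, 0.0773]
orientation: [-0.685, -0.174, 0.175, 0.685]
ft_force: [0.3, 0.4, -0.5]
finger_gap: 0.01
```

```bash
python3 - <<'E'
from h import *
for th in [.31,.45,.6,.75,.9,1.05,1.2]:
    print(th); rel(*lev(th,.028),.054,YAW+th)
E
```

```text
0.31
t 8.825 F [ 0.3  0.4 -0.5] pos loc [ 95.5 -62.9] tip z 55.3
 shift cm [-1.5   0.13 -0.08] twist deg [-0.1 -0.  -0.1]
  tool dir of box x [ 0.952 -0.002 -0.305]
  tool dir of box y [0.305 0.    0.952]
  tool dir of up [-0.002 -1.     0.001]
0.45
t 8.825 F [ 0.3  0.4 -0.5] pos loc [ 95.5 -62.9] tip z 55.3
 shift cm [-2.33  0.13  0.25] twist deg [-0.1 -8.  -0.1]
  tool dir of box x [ 0.952 -0.002 -0.305]
  tool dir of box y [0.305 0.    0.952]
  tool dir of up [-0.002 -1.     0.001]
0.6
t 8.825 F [ 0.3  0.4 -0.5] pos loc [ 95.5 -62.9] tip z 55.3
 shift cm [-3.27  0.13  0.48] twist deg [ -0.1 -16.6  -0.1]
  tool dir of box x [ 0.952 -0.002 -0.305]
  tool dir of box y [0.305 0.    0.952]
  tool dir of up [-0.002 -1.     0.001]
0.75
t 8.825 F [ 0.3  0.4 -0.5] pos loc [ 95.5 -62.9] tip z 55.3
 shift cm [-4.23  0.14  0.56] twist deg [ -0.1 -25.2  -0.1]
  tool dir of box x [ 0.952 -0.002 -0.305]
  tool dir of box y [0.305 0.    0.952]
  tool dir of up [-0.002 -1.     0.001]
0.9
t 8.825 F [ 0.3  0.4 -0.5] pos loc [ 95.5 -62.9] tip z 55.3
 shift cm [-5.2   0.14  0.5 ] twist deg [ -0.1 -33.8  -0.1]
  tool dir of box x [ 0.952 -0.002 -0.305]
  tool dir of box y [0.305 0.    0.952]
  tool dir of up [-0.002 -1.     0.001]
1.05
t 8.825 F [ 0.3  0.4 -0.5] pos loc [ 95.5 -62.9] tip z 55.3
 shift cm [-6.14  0.14  0.29] twist deg [ -0.1 -42.4  -0.1]
  tool dir of box x [ 0.952 -0.002 -0.305]
  tool dir of box y [0.305 0.    0.952]
  tool dir of up [-0.002 -1.     0.001]
1.2
t 8.825 F [ 0.3  0.4 -0.5] pos loc [ 95.5 -62.9] tip z 55.3
 shift cm [-7.04  0.14 -0.06] twist deg [ -0.1 -51.   -0.1]
  tool dir of box x [ 0.952 -0.002 -0.305]
  tool dir of box y [0.305 0.    0.952]
  tool dir of up [-0.002 -1.     0.001]
```

>>> servo_tool(linear=[[-0.8,0.1,0],[-1.5,0.1,0],[-1.9,0.1,0.1],[-2.3,0.1,0.25],[-2.8,0.1,0.4],[-3.3,0.1,0.5],[-3.8,0.1,0.55],[-4.2,0.1,0.55],[-4.7,0.1,0.55],[-5.2,0.1,0.5],[-5.7,0.1,0.4],[-6.1,0.1,0.3]], twist=[[0,0,0],[0,0,0],[0,-4,0],[0,-8,0],[0,-12,0],[0,-16.6,0],[0,-21,0],[0,-25,0],[0,-29.5,0],[0,-34,0],[0,-38,0],[0,-42.4,0]], gripper=[0,0,0,0,0,0,0,0,0,0,0,0])

```text
time: 10.32
eef_pos: [0.6245, -0.0752, 0.0769]
orientation: [-0.575, -0.411, 0.411, 0.576]
ft_force: [3.7, 5.3, -2.1]
finger_gap: 0.01
```

```bash
python3 - <<'E'
from h import *
for th in [1.05,1.2,1.35,1.5,1.571,1.64]:
    print(th); rel(*lev(th,.028),.054,YAW+th)
snap('wrist','w6.png')
E
```

```text
1.05
t 10.325 F [ 3.7  5.3 -2.1] pos loc [ 36.9 -78.3] tip z 54.9
 shift cm [-0.09  0.09  0.04] twist deg [-0.   0.1  0.1]
  tool dir of box x [ 0.496  0.    -0.868]
  tool dir of box y [0.868 0.001 0.496]
  tool dir of up [ 0.001 -1.     0.   ]
1.2
t 10.325 F [ 3.7  5.3 -2.1] pos loc [ 36.9 -78.3] tip z 54.9
 shift cm [-0.99  0.09  0.4 ] twist deg [-0.  -8.5  0.1]
  tool dir of box x [ 0.496  0.    -0.868]
  tool dir of box y [0.868 0.001 0.496]
  tool dir of up [ 0.001 -1.     0.   ]
1.35
t 10.325 F [ 3.7  5.3 -2.1] pos loc [ 36.9 -78.3] tip z 54.9
 shift cm [-1.93  0.09  0.61] twist deg [ -0.  -17.1   0.1]
  tool dir of box x [ 0.496  0.    -0.868]
  tool dir of box y [0.868 0.001 0.496]
  tool dir of up [ 0.001 -1.     0.   ]
1.5
t 10.325 F [ 3.7  5.3 -2.1] pos loc [ 36.9 -78.3] tip z 54.9
 shift cm [-2.89  0.09  0.69] twist deg [ -0.  -25.7   0.1]
  tool dir of box x [ 0.496  0.    -0.868]
  tool dir of box y [0.868 0.001 0.496]
  tool dir of up [ 0.001 -1.     0.   ]
1.571
t 10.325 F [ 3.7  5.3 -2.1] pos loc [ 36.9 -78.3] tip z 54.9
 shift cm [-3.35  0.09  0.67] twist deg [  0.  -29.8   0.1]
  tool dir of box x [ 0.496  0.    -0.868]
  tool dir of box y [0.868 0.001 0.496]
  tool dir of up [ 0.001 -1.     0.   ]
1.64
t 10.325 F [ 3.7  5.3 -2.1] pos loc [ 36.9 -78.3] tip z 54.9
 shift cm [-3.79  0.09  0.62] twist deg [  0.  -33.7   0.1]
  tool dir of box x [ 0.496  0.    -0.868]
  tool dir of box y [0.868 0.001 0.496]
  tool dir of up [ 0.001 -1.     0.   ]
```

View pics/w6.png

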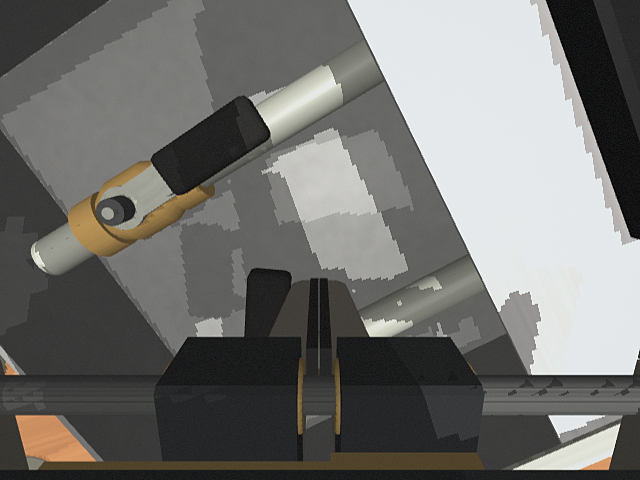

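The lever is moving with the finger under light contact (6.5 N), and the plain lever is clear. Continuing.

>>> servo_tool(linear=[[-0.5,0,0.2],[-1,0,0.4],[-1.5,0,0.5],[-1.9,0,0.6],[-2.4,0,0.65],[-2.8,0,0.7],[-3.1,0,0.7],[-3.3,0,0.7]], twist=[[0,-4,0],[0,-8.5,0],[0,-13,0],[0,-17,0],[0,-21,0],[0,-25,0],[0,-28,0],[0,-30,0]], gripper=[0,0,0,0,0,0,0,0])

```text
time: 11.38
eef_pos: [0.6068, -0.104, 0.0771]
orientation: [0.448, 0.547, -0.546, -0.449]
ft_force: [2.5, 5.1, -1.0]
finger_gap: 0.003
```

```bash
python3 - <<'E'
from h import *
rel(*lev(1.571,.028),.054,YAW+1.571)
snap('wrist','w7.png')
for uv in [(200,300)]: pass
E
```

```text
t 11.375 F [ 2.5  5.1 -1. ] pos loc [  14.1 -103.2] tip z 55.1
 shift cm [-0.08  0.11 -0.04] twist deg [0.  0.4 0.1]
  tool dir of box x [-0.008  0.001 -1.   ]
  tool dir of box y [ 1.     0.002 -0.008]
  tool dir of up [ 0.002 -1.    -0.001]
```

View pics/w7.png

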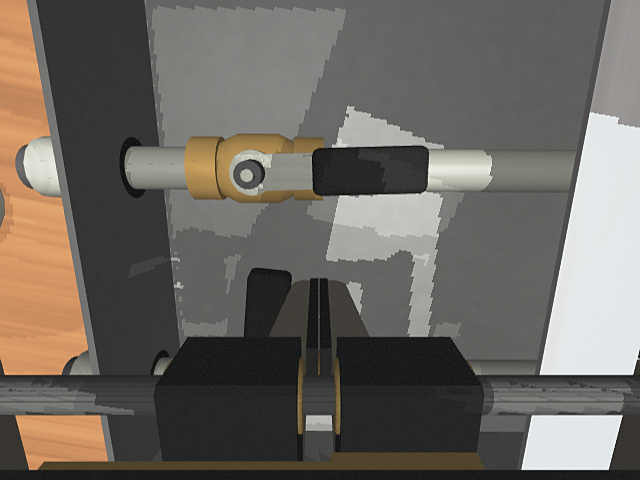

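No stop felt yet (about 6 N). I'll push on slowly.

>>> servo_tool(linear=[[-0.2,0,0],[-0.4,0,0],[-0.5,0,0]], twist=[[0,0,0],[0,0,0],[0,0,0]], gripper=[0,0,0])

```text
time: 11.8
eef_pos: [0.6069, -0.1085, 0.077]
orientation: [0.448, 0.547, -0.546, -0.45]
ft_force: [-1.2, 5.0, -0.8]
finger_gap: 0.004
```

>>> servo_tool(linear=[[-0.2,0,0],[-0.4,0,0],[-0.5,0,0]], twist=[[0,0,0],[0,0,0],[0,0,0]], gripper=[0,0,0])

```text
time: 12.18
eef_pos: [0.6069, -0.1114, 0.077]
orientation: [0.447, 0.547, -0.545, -0.451]
ft_force: [-1.1, 16.3, 0.8]
finger_gap: 0.001
```

```bash
python3 - <<'E'
from h import *
rel(*lev(1.571,.028),.054,YAW+1.571)
snap('wrist','w8.png')
E
```

```text
t 12.175 F [-1.1 16.3  0.8] pos loc [  12.9 -110.5] tip z 55.0
 shift cm [ 0.65  0.1  -0.17] twist deg [-0.1  0.2  0.4]
  tool dir of box x [-0.005 -0.001 -1.   ]
  tool dir of box y [ 1.     0.007 -0.005]
  tool dir of up [ 0.007 -1.     0.001]
```

View pics/w8.png

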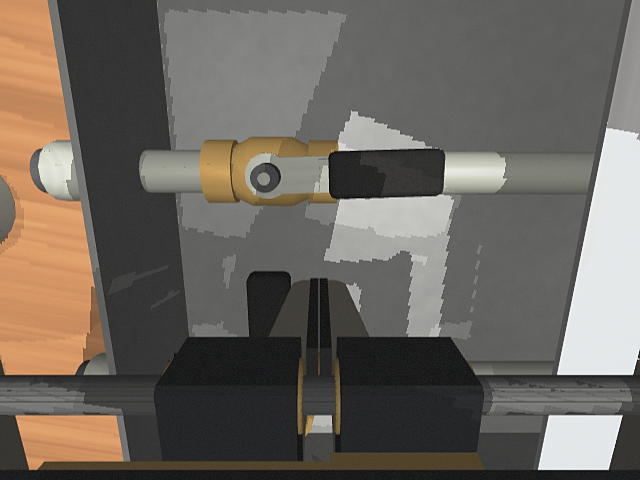

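>>> servo_tool(linear=[[-0.2,0,0],[-0.3,0,0],[-0.3,0,0]], twist=[[0,0,0],[0,0,0],[0,0,0]], gripper=[0,0,0])

```text
time: 12.6
eef_pos: [0.6069, -0.1115, 0.077]
orientation: [0.447, 0.547, -0.543, -0.453]
ft_force: [0.0, 17.5, 0.9]
finger_gap: 0.0
```

>>> servo_tool(linear=[[-0.4,0,0],[-0.7,0,0],[-0.7,0,0]], twist=[[0,0,0],[0,0,0],[0,0,0]], gripper=[0,0,0])

```text
time: 12.98
eef_pos: [0.607, -0.1124, 0.077]
orientation: [0.445, 0.548, -0.541, -0.457]
ft_force: [-0.3, 33.7, 4.5]
finger_gap: 0.004
```

The force rose to 34 N with under 1 mm of motion, so the lever is at its stop. I'll back away from it, rise and look.

>>> servo_tool(linear=[[0.8,0,0],[1.8,0,0],[2.5,0,0],[2.5,-2,0],[2.5,-6,0],[2.5,-11,0],[2.5,-16,0],[1,-20,0],[-2,-22,0],[-2,-22,0]], twist=[[0,0,0],[0,0,1],[0,0,1],[0,0,1],[0,0,1],[0,0,1],[0,0,1],[0,0,1],[0,0,1],[0,0,1]], gripper=[0,0,0,0,0,0,0,0,0,0])

```text
time: 14.22
eef_pos: [0.6131, -0.1386, 0.2999]
orientation: [0.452, 0.545, -0.543, -0.452]
ft_force: [-0.5, -0.4, -1.0]
finger_gap: 0.004
```

```bash
python3 - <<'E'
from m import *
s=bot.get_state(); print(s['eef_pos'],s['ft_force'])
for n in ['wrist','scene','top']:
    p,d=snap(n,n[0]+'9.png')
    if n=='scene': cv2.imwrite('pics/s9z.png',cv2.resize(cv2.cvtColor(p[150:400,200:480],cv2.COLOR_RGB2BGR),None,fx=2.4,fy=2.4))
    if n!='top':
      for t in ['tagged_axis','tagged_tip','plain_axis','plain_tip']:
        print(n,t,[(np.round(a['at'],1),round(a['p'],2),loc(atz(n,a['at'],.062))) for a in cams.landmark_of(n,t)[:3]])
E
```

```text
[ 0.6131 -0.1386  0.2999] [-0.464  -0.3508 -0.9627]
wrist tagged_axis [(array([321.8, 265.7]), 0.95, array([ 0.069 , -0.1309]))]
wrist tagged_tip [(array([322.5, 195.4]), 0.78, array([-0.0076, -0.1295])), (array([433.7, 190.2]), 0.38, array([-0.0125, -0.0158]))]
wrist plain_axis [(array([322.1, 156.1]), 0.6, array([-0.047 , -0.1296]))]
wrist plain_tip []
scene tagged_axis [(array([352.7, 292.1]), 0.86, array([ 0.0708, -0.1436])), (array([325.2, 283.4]), 0.57, array([-0.0035, -0.1447]))]
scene tagged_tip [(array([327.3, 281.8]), 0.64, array([-0.0005, -0.1375]))]
scene plain_axis [(array([311.4, 272. ]), 0.73, array([-0.0512, -0.1228]))]
scene plain_tip [(array([322.7, 256.6]), 0.7, array([-0.0448, -0.0588]))]
```

View pics/w9.png

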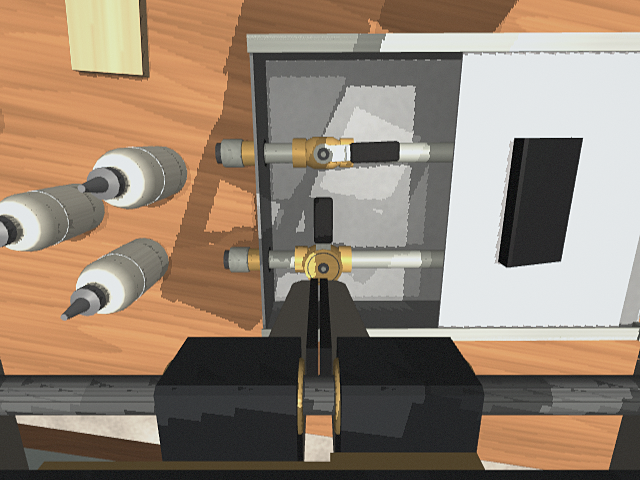

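View pics/s9z.png

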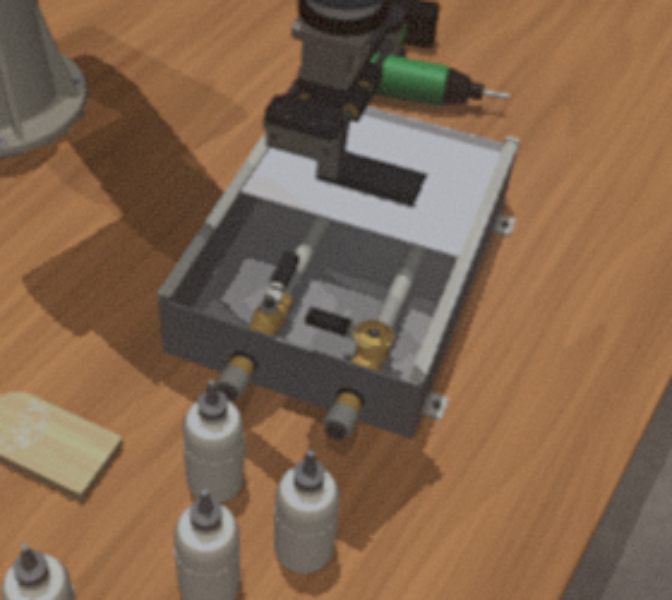

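View pics/t9.png

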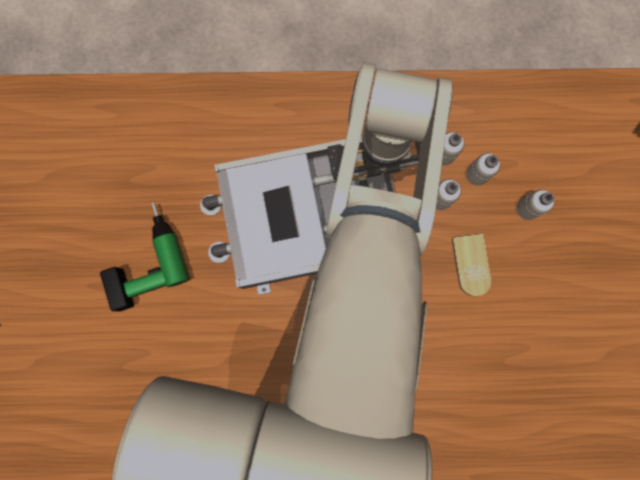

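The tagged lever runs straight from (323,268) to (323,197), square across its pipe. The plain lever lies along its own pipe, the cover is still fully aside, and the bottles, blank and driver are where they were. The arm is in free air.

```bash
python3 -c "
from bench import bot
print(bot.hand_in(), bot.get_state()['time'])"
```

```text
the job is handed in; nothing more can be done
the job is handed in; nothing more can be done
```

The tagged air line is shut and the box is left open, and I handed the job in at about 14.4 s of the 48 s allowed.

- **Cover:** I pushed it by the face of its thumb wedge, with the fingers closed, until it hit its stop (wrist force 59 N). The camera measured about 174 mm of travel rather than 182 mm. I put that down to the cover starting about 8 mm open, because the first top view shows a gap at the box's -y wall. I did not measure that gap separately.
- **Tagged valve:** It was on the +x pipe. I pushed the trailing side of its lever from about 0.31 rad round to its stop, where the force rose to 34 N with less than 1 mm of further motion. In the last wrist picture the lever is square across its pipe, about 1 to 1.5° off by the measured points, which is within measuring error.
- **Everything else:** In the last pictures the plain lever still lies along its pipe. The bottles, the blank and the driver had not visibly moved; I compared them by eye only.
- **Disagreement:** The last picture from the scene camera put points in the box up to about 10 mm away from where the wrist camera did. I relied on the wrist camera and the contact forces.

At hand-in the arm was clear of everything, with no contact force at the wrist.

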